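# Slide the pallet of switches into the test jig

## Robot

A 6-joint arm with a two-finger parallel gripper is mounted at the origin on the work surface. World frame = base frame: x ahead of the robot, y to its left, z up, the work surface at z = 0. Lengths are in m, angles in degrees, forces in N, time in s.
With the tool pointing down it reaches from about 0.325 to 0.85 m from the base axis. Payload 15.5 kg.
Tool frame: the origin (TCP) lies at the very end of the fingers, on their centre line; the grasp point (between the pads) lies arm.grip_depth behind it (arm.grip_depth is the distance from the TCP to the grasp point, in m); z points along the fingers, y is the direction in which the jaws open and shut (so a half turn about z gives the same grasp; the last joint's range is limited). The gripper opens to 91 mm and grips with 3 to 60 N. Pads are 32 mm wide; open, the fingers measure 118 mm over their backs; the gripper's body (76 mm by 178 mm) begins 60 mm behind the grasp point.
Start: joints at [-5.472, 28.281, 77.091, -0, 74.628, -5.472], TCP at [0.625, 0, 0.214] pointing down, gripper open.
Joint ranges: [-166.48, 166.48], [-47.26, 123.95], [12.59, 153.08], [-70.14, 250.14], [6.76, 159.57], [-176.63, 176.63]. Speed limits (degrees/s): [108.29, 108.29, 147.25, 172.46, 172.46, 172.46].

## Interface

Orientations are given as a 3x3 rotation matrix whose columns are the frame's x, y, z axes.
In Python, from rig import arm gives the robot as it stands. Calls block until the motion is done:
- arm.move_to(position, orientation): joint-space move of the TCP to a pose.
- arm.move_l(position, orientation=None, feed=0.15): straight line of the TCP; orientation=None keeps the orientation; feed is the mean speed in m/s.
- arm.move_joints(angles): joint-space move.
- arm.grip(opening): finger opening in m; the grip force is fixed at half the most; returns when the fingers have stopped.
- arm.sleep(seconds).
- arm.solve_ik(position, orientation): joint angles nearest the present ones, or None.
- arm.snapshot(name): name is "scene" or "side" or "wrist"; returns the picture (420x560x3 uint8, red, green, blue); there is no depth.
- arm.get_calibration(name): a dict with "intrinsics" (3x3 intrinsics, pixels), "k1" (the pictures are not rectified: a ray, as slopes to the right and down, at radius r is drawn at 1 + k1 r^2 times it, then the intrinsics apply), "cam_to_world" (4x4, takes a point from camera to world coordinates). Camera axes: x right, y down, z forward; pixel columns grow to the right and rows downward; lengths in m; the calibration is good to about 2 mm. A picture is of the moment at which its call begins: read the wrist's pose just before it. get_calibration takes no time and is no camera call; for the wrist camera it gives the pose at the moment of the call.
A pose or a line that the arm cannot do raises arm.Unreachable and nothing moves.
- arm.sign_off(): hands the job in, once; it reports no verdict.
Readings, each from a call of its own:
- arm.current_t(): time.
- arm.current_joint_positions(): joint angles.
- arm.current_dq(): joint speeds.
- arm.current_tau(): joint torques, N m.
- arm.current_ee_pos(): TCP position.
- arm.current_tool_rot(): TCP orientation.
- arm.current_force(): force on the tool from outside, world axes, zero at the start.
- arm.current_torque(): the same for the moment, N m.
- arm.current_width(): finger opening in m.
Only numpy, scipy, OpenCV 4.12 (cv2) and the standard library are available. Lean on these libraries where they do the work, as an engineer would, in place of code of your own. Each camera call takes 0.05 s, during which the arm holds its last target.

## Task

Load the switch test jig: with your fingertips, push the aluminium pallet that carries the six rocker switches, switches first, along the jig's deck and in under the low probe head until it lies fully home against both back stops, square between the guide rails. Push it gently by the edges of its plate, without ramming it: keep it flat on the deck all the way, do not lift or tip it, keep your fingers off the switches and do not let anything on it touch the probe head. Leave it there and leave the other things on the counter where they are.

Things in the scene. Friction and masses are not known exactly. Their poses are not given: they have to be found in the camera images.
- pallet: Loaded pallet, loose, 0.3 to 0.5 kg: flat aluminium plate 120 x 96 x 12 mm lying on the jig's deck, with six black rocker switches fixed in its front half (x -1 to +53 mm), terminals up to 35 mm above its underside; the rear half is bare. Origin: centre of underside. x: along the 120 mm, towards the switch end, which goes in first; y along the 96 mm; z up. Starts askew.
- switches: The six black rocker switches fixed on the pallet, in two rows of three, each 21 x 15 mm, rising from 12 to 35 mm above the deck: not to be touched by the fingers. Origin and axes as the pallet.
- pallet_nose (a point): Middle of the pallet's front edge (the switch end), on its underside, 60 mm ahead of the pallet's origin.
- jig: Switch test jig, fixed. Grey deck, top 30 mm above the counter, x -225 to +80, y -120 to +120 mm. Origin: at counter level, straight below the pallet's origin when the pallet is home. x: feed direction, from the open loading end in under the probe head; y: across; z up. Home: pallet's origin at x 0, y 0, z 30 mm, axes along the jig's. Deck before x -55 is bare. Same frame for the entries below.
- back_stop (a point): Point on the deck midway between the two steel back stops, in the plane of their faces: x +60, y 0 mm. The stops stand at y +30 and -30, 22 mm wide, 16 mm high and rigid; the pallet's front edge rests on both when home.
- mouth (a point): Point on the deck midway between the starts of the two white guide rails: x -12, y 0 mm. The rails, 10 mm high, run on to x +64, inner faces at y +50 and -50 (2 mm play each side of the pallet). In front of them flared lead-ins open to about y +62 and -62 at x -46. Rails and lead-ins are slippery.
- probe_head: Fixed low bridge over the rails: brown probe plate on two aluminium cheeks, x -8 to +55, y -74 to +74 mm (origin and axes as the jig). Underside 38 mm above the deck (3 mm over the terminals), highest part 73 mm above the deck. With the pallet home its rear 52 mm still stands out in front. A parked lever lies outside the -y cheek: x -52 to +56, y to -98, 60 mm above the counter.
- spare_pallet: Empty pallet, the same plate 120 x 96 x 12 mm without switches, lying on the counter beside the jig. Leave alone. Origin: centre of underside.
- switch_a: Loose rocker switch, 21 x 15 x 28 mm, on the jig's deck outside the +y cheek. Leave alone. Origin: under its middle, on the deck.
- switch_b: Loose rocker switch, 21 x 15 x 28 mm, on the counter beside the jig. Leave alone. Origin: under its middle, on the counter.
- screwdriver: Screwdriver about 160 mm long lying on the counter beside the jig's -y side. Leave alone.
- toggle_switch: Toggle switch, 30 x 18 mm, 49 mm tall with its metal lever, standing on the counter beside the jig's loading end. Leave alone. Origin: centre of underside.
- multimeter: Hand multimeter lying face up on the counter, 150 x 75 x 45 mm. Leave alone. Origin: centre of underside.
- small_basket: Small yellow basket of push buttons on the counter, 130 x 100 x 45 mm, buttons up to about 60 mm. Leave alone. Origin: centre of underside.

How it is judged:
By the outcome, as a careful person would: the job done as asked, in the order asked, and still so for the second after the job is handed in, with the robot touching nothing.
It also fails if it takes over 67 s, if anything falls off the work surface, if the arm or the gripper's body presses on something with over 40 N, if the wrist force passes 120 N, or if a joint passes its speed limit or range.

## Working session

There is one attempt and no reset: what is moved stays moved. The work goes in short steps, each a Python script; the robot and the scene stay as the last script left them, time stands still between calls to the robot, and variables do not carry over. Pictures are saved under pics/ and viewed, and the job is handed in when it is done.

```bash
ls; mkdir -p pics; python3 - <<'E'
from rig import arm
import cv2,numpy as np
for n in ["scene","side","wrist"]:
    c=arm.get_calibration(n); im=arm.snapshot(n); cv2.imwrite(f"pics/{n}0.png",im[:,:,::-1])
    print(n,np.round(c["intrinsics"],1).tolist(),c["k1"],np.round(c["cam_to_world"],3).tolist())
print(arm.current_t(),arm.grip_depth)
E
```

```text
pics
scene [[479.4, 0.0, 282.8], [0.0, 479.4, 205.4], [0.0, 0.0, 1.0]] -0.04393850992900139 [[-0.866, 0.438, -0.243, 0.888], [0.501, 0.744, -0.442, 0.496], [-0.013, -0.504, -0.864, 1.018], [0.0, 0.0, 0.0, 1.0]]
side [[531.1, 0.0, 278.4], [0.0, 531.1, 204.0], [0.0, 0.0, 1.0]] -0.08603069014872097 [[0.981, -0.082, 0.178, 0.363], [-0.194, -0.524, 0.829, -1.127], [0.025, -0.848, -0.53, 0.763], [0.0, 0.0, 0.0, 1.0]]
wrist [[324.5, 0.0, 286.9], [0.0, 324.5, 212.9], [0.0, 0.0, 1.0]] 0.010535813095061257 [[1.0, -0.0, 0.0, 0.627], [-0.0, -0.965, -0.262, 0.073], [0.0, 0.262, -0.965, 0.385], [0.0, 0.0, 0.0, 1.0]]
0.15 0.0188
```

View pics/scene0.png

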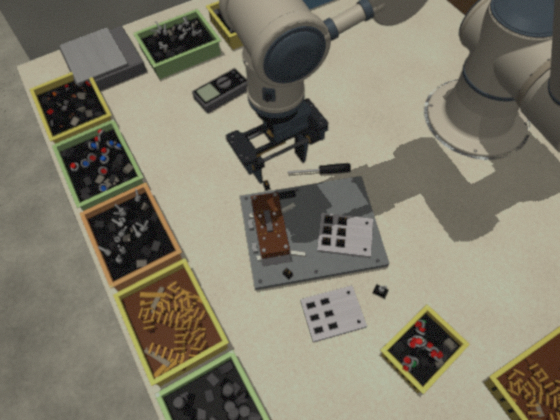

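View pics/side0.png

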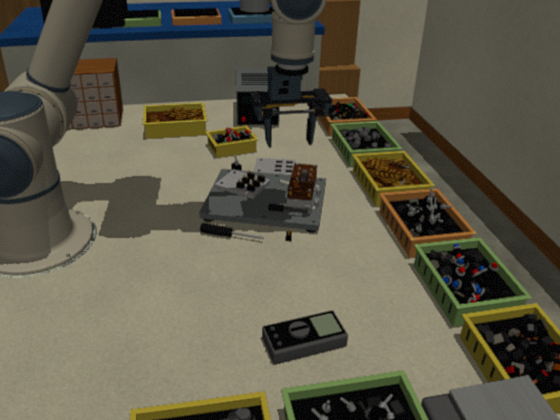

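View pics/wrist0.png

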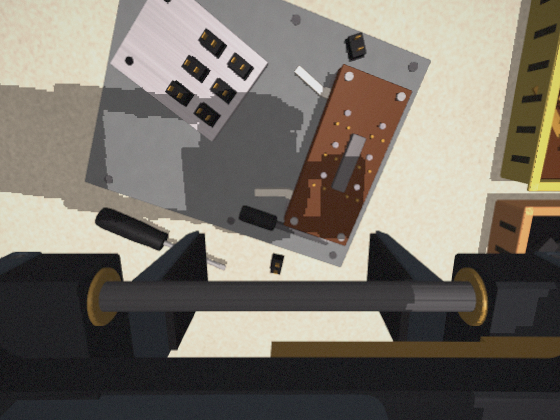

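```bash
cat > h.py <<'E'
import numpy as np,cv2
from rig import arm
def cal(n):
    c=arm.get_calibration(n); return np.array(c["intrinsics"]),c["k1"],np.array(c["cam_to_world"])
def proj(c,P):
    K,k1,T=c; P=np.atleast_2d(P); p=(P-T[:3,3])@T[:3,:3]; s=p[:,:2]/p[:,2:]
    r2=(s**2).sum(1,keepdims=True); s=s*(1+k1*r2); return s*[K[0,0],K[1,1]]+K[:2,2]
def unp(c,uv,z):
    K,k1,T=c; uv=np.atleast_2d(uv).astype(float); d=(uv-K[:2,2])/[K[0,0],K[1,1]]; s=d.copy()
    for _ in range(20): s=d/(1+k1*(s**2).sum(1,keepdims=True))
    r=np.c_[s,np.ones(len(s))]@T[:3,:3].T; t=(z-T[2,3])/r[:,2:]; return T[:3,3]+r*t
def snap(n,name):
    c=cal(n); im=arm.snapshot(n); cv2.imwrite(f"pics/{name}.png",im[:,:,::-1]); np.savez(f"pics/{name}.npz",im=im,K=c[0],k1=c[1],T=c[2]); return c,im
def load(name):
    d=np.load(f"pics/{name}.npz"); return (d["K"],float(d["k1"]),d["T"]),d["im"]
E
python3 - <<'E'
from h import *
c=cal("wrist")
print(np.round(unp(c,[[113,60],[186,-5],[267,65],[212,139]],.042),3).tolist())
print(np.round(unp(c,[[86,181],[341,266],[430,60]],.03),3).tolist())
print(np.round(arm.current_tool_rot(),2).tolist())
E
```

```text
[[0.459, 0.133, 0.042], [0.534, 0.188, 0.042], [0.607, 0.129, 0.042], [0.55, 0.059, 0.042]]
[[0.406, 0.013, 0.03], [0.691, -0.089, 0.03], [0.77, 0.135, 0.03]]
[[-0.0, 1.0, -0.0], [1.0, 0.0, 0.0], [0.0, -0.0, -1.0]]
```

```bash
python3 - <<'E'
from h import *
def R(a):
    a=np.radians(a);x=np.array([np.cos(a),np.sin(a),0]);z=np.array([0,0,-1.]);return np.c_[x,np.cross(z,x),z]
J=np.array([.657,.05]);u=np.array([.942,-.337]);v=np.array([.337,.942])
for a in (-20,-39):
  for jx in(-.22,-.25,-.3,-.076):
    p=J+jx*u+.03*v
    for z in(.036,.15,.3): 
        for f in(0,180):
            q=arm.solve_ik([*p,z],R(a+f)); print(a,f,jx,z,np.round(p,3),None if q is None else np.round(q,0))
E
```

```text
-20 0 -0.22 0.036 [0.46  0.152] [ 11.  33. 107.  -0.  40. 121.]
-20 180 -0.22 0.036 [0.46  0.152] [ 11.  33. 107.  -0.  40. -59.]
-20 0 -0.22 0.15 [0.46  0.152] [ 11.  22. 101.  -0.  57. 121.]
-20 180 -0.22 0.15 [0.46  0.152] [ 11.  22. 101.  -0.  57. -59.]
-20 0 -0.22 0.3 [0.46  0.152] [ 11.  12.  89.  -0.  79. 121.]
-20 180 -0.22 0.3 [0.46  0.152] [ 11.  12.  89.  -0.  79. -59.]
-20 0 -0.25 0.036 [0.432 0.163] [ 13.  32. 110.  -0.  38. 123.]
-20 180 -0.25 0.036 [0.432 0.163] [ 13.  32. 110.  -0.  38. -57.]
-20 0 -0.25 0.15 [0.432 0.163] [ 13.  20. 104.  -0.  56. 123.]
-20 180 -0.25 0.15 [0.432 0.163] [ 13.  20. 104.  -0.  56. -57.]
-20 0 -0.25 0.3 [0.432 0.163] [ 13.  10.  91.  -0.  79. 123.]
-20 180 -0.25 0.3 [0.432 0.163] [ 13.  10.  91.  -0.  79. -57.]
-20 0 -0.3 0.036 [0.385 0.179] [ 17.  30. 115.  -0.  34. 127.]
-20 180 -0.3 0.036 [0.385 0.179] [ 17.  30. 115.  -0.  34. -53.]
-20 0 -0.3 0.15 [0.385 0.179] [ 17.  18. 109.  -0.  54. 127.]
-20 180 -0.3 0.15 [0.385 0.179] [ 17.  18. 109.  -0.  54. -53.]
-20 0 -0.3 0.3 [0.385 0.179] [ 17.   7.  96.  -0.  78. 127.]
-20 180 -0.3 0.3 
[... 1271 characters left out ...]
180 -0.3 0.036 [0.385 0.179] [ 17.  30. 115.  -0.  34. -34.]
-39 0 -0.3 0.15 [0.385 0.179] [ 17.  18. 109.  -0.  54. 146.]
-39 180 -0.3 0.15 [0.385 0.179] [ 17.  18. 109.  -0.  54. -34.]
-39 0 -0.3 0.3 [0.385 0.179] [ 17.   7.  96.  -0.  78. 146.]
-39 180 -0.3 0.3 [0.385 0.179] [ 17.   7.  96.  -0.  78. -34.]
-39 0 -0.076 0.036 [0.596 0.104] [  4.  39.  90.  -0.  51. 133.]
-39 180 -0.076 0.036 [0.596 0.104] [  4.  39.  90.  -0.  51. -47.]
-39 0 -0.076 0.15 [0.596 0.104] [  4.  30.  84.  -0.  65. 133.]
-39 180 -0.076 0.15 [0.596 0.104] [  4.  30.  84.  -0.  65. -47.]
-39 0 -0.076 0.3 [0.596 0.104] [  4.  23.  73.  -0.  84. 133.]
-39 180 -0.076 0.3 [0.596 0.104] [  4.  23.  73.  -0.  84. -47.]
```

```bash
cat >> h.py <<'E'
def R(a):
    a=np.radians(a);x=np.array([np.cos(a),np.sin(a),0]);z=np.array([0,0,-1.]);return np.c_[x,np.cross(z,x),z]
E
python3 - <<'E'
from h import *
J=np.array([.657,.05]);u=np.array([.942,-.337]);v=np.array([.337,.942])
arm.move_to([*(J-.24*u+.03*v),.30],R(-20))
snap("wrist","w1"); snap("scene","s1"); print(arm.current_t())
c=cal("scene")
print(unp(c,[[380,291]],.02),unp(c,[[349,330]],.012))
E
```

```text
2.2583
[[0.53344512 0.28032645 0.02      ]] [[0.63776777 0.31607287 0.012     ]]
```

View pics/w1.png

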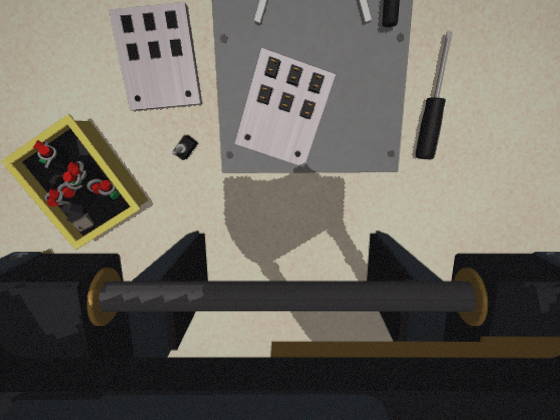

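View pics/s1.png

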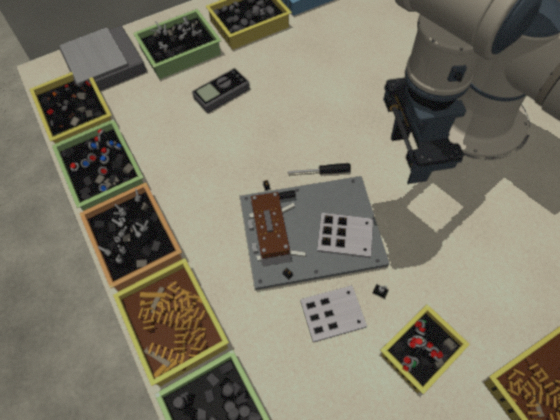

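```bash
cat >> h.py <<'E'
def rect(name,z,x0,x1,y0,y1,s,J,th):
    "orthophoto in frame (J,th) at height z; rows: -y..; s px/m"
    c,im=load(name); xs=np.arange(x0,x1,1/s); ys=np.arange(y1,y0,-1/s)
    X,Y=np.meshgrid(xs,ys); a=np.radians(th); P=np.c_[(J[0]+X*np.cos(a)-Y*np.sin(a)).ravel(),(J[1]+X*np.sin(a)+Y*np.cos(a)).ravel(),np.full(X.size,z)]
    uv=proj(c,P).astype(np.float32).reshape(*X.shape,2)
    return cv2.remap(im,uv[...,0],uv[...,1],cv2.INTER_CUBIC)
E
python3 - <<'E'
from h import *
J=np.array([.657,.05])
r=rect("w1",.042,-.25,.0,-.13,.13,2200,J,-20)
for z,n in((.042,'r42'),(.03,'r30')):
    r=rect("w1",z,-.25,.0,-.13,.13,2200,J,-20)
    for i in range(0,r.shape[1],44): r[:,i]=r[:,i]//2+60
    for i in range(0,r.shape[0],44): r[i]=r[i]//2+60
    cv2.imwrite(f"pics/{n}.png",r[:,:,::-1])
E
```

```text
(no output)
```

View pics/r42.png

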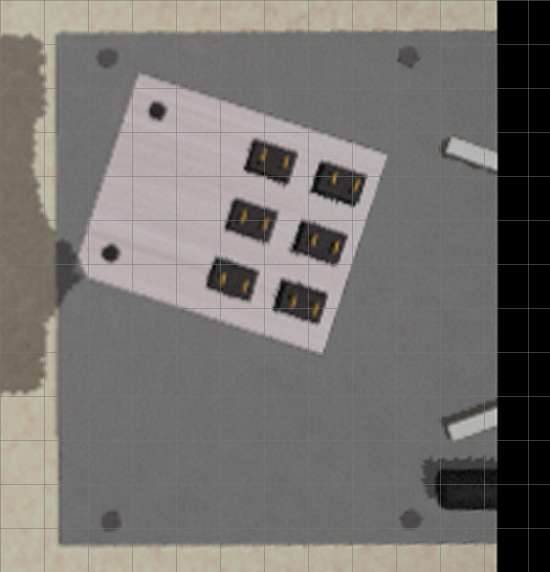

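View pics/r30.png

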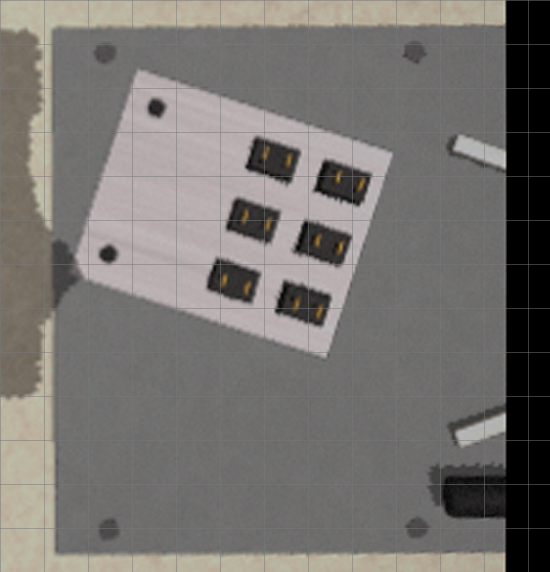

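```bash
cp pics/wrist0.png pics/w0.png; python3 - <<'E'
from h import *
# wrist0 npz: initial pose; T printed rounded -> use FK constant: rebuild from tool-relative camera transform
c,_=load("w1"); p=np.eye(4); p[:3,:3]=arm.current_tool_rot(); p[:3,3]=arm.current_ee_pos()
X=np.linalg.inv(p)@c[2]
p0=np.eye(4); p0[:3,:3]=np.c_[[0,1,0],[1,0,0],[0,0,-1]]; p0[:3,3]=[.625,0,.214]
T0=p0@X; print(np.round(T0,3).tolist())
np.savez("pics/w0.npz",im=cv2.imread("pics/w0.png")[:,:,::-1],K=c[0],k1=c[1],T=T0)
J=np.array([.657,.05])
for n,box in(("w1",(-.25,.0,-.14,.14)),("w0",(-.25,.11,-.14,.14))):
    r=rect(n,.03,*box,1800,J,-20)
    f=cv2.cvtColor(r,cv2.COLOR_RGB2LAB)[...,2].astype(float)
    cv2.imwrite(f"pics/o_{n}.png",r[:,:,::-1]); cv2.imwrite(f"pics/ob_{n}.png",np.clip((f-120)*8,0,255))
E
```

```text
[[1.0, 0.0, 0.0, 0.625], [0.0, -0.965, -0.261, 0.076], [0.0, 0.261, -0.965, 0.386], [0.0, 0.0, 0.0, 1.0]][ WARN:0@0.748] global loadsave.cpp:1063 imwrite_ Unsupported depth image for selected encoder is fallbacked to CV_8U.
```

View pics/o_w0.png

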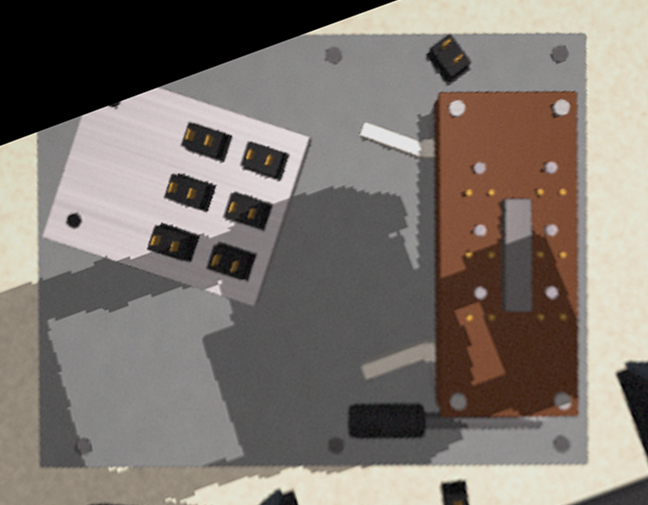

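View pics/ob_w0.png

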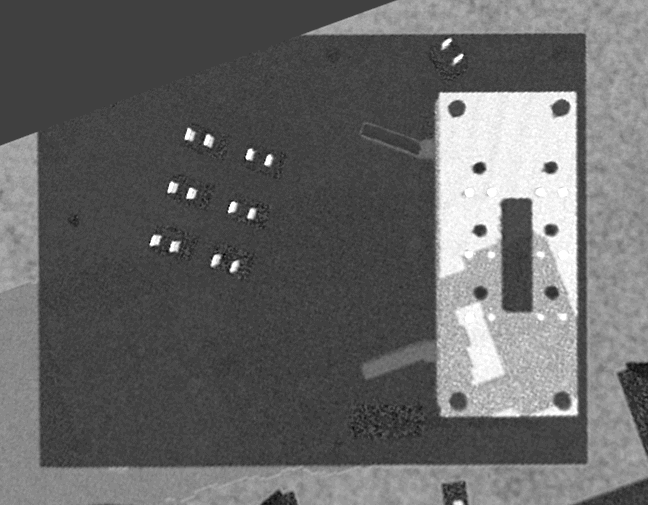

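```bash
python3 - <<'E'
from h import *
c,_=load("w1"); p=np.eye(4); p[:3,:3]=arm.current_tool_rot(); p[:3,3]=arm.current_ee_pos()
print(np.round(p,4).tolist()); print(np.round(c[2],4).tolist()); print(np.round(cal("wrist")[2],4).tolist())
c0,_=load("w0")
W=np.array([[1.0,-0.0,0.0,0.627],[-0.0,-0.965,-0.262,0.073],[0.0,0.262,-0.965,0.385],[0,0,0,1]])
im=load("w0")[1]
J=np.array([.657,.05]); s=4000
def edges(name,box):
    r=rect(name,.03,*box,s,J,-20); f=cv2.GaussianBlur(cv2.cvtColor(r,cv2.COLOR_RGB2LAB)[...,2].astype(np.float32),(0,0),5)
    return r,f
def fit(name,box,axis):
    r,f=edges(name,box); g=np.abs(np.diff(f,axis=axis)); k=g.argmax(axis)
    t=np.arange(len(k)); 
    if axis==0: a=box[0]+t/s; b=box[3]-k/s   # horizontal edge: y(x)
    else: a=box[3]-t/s; b=box[0]+k/s
    m=np.ones(len(k),bool)
    for _ in range(5):
        q=np.polyfit(a[m],b[m],1); e=b-np.polyval(q,a); m=abs(e)<max(.0008,1.5*np.std(e[m]))
    return np.round([q[0]*57.3,np.polyval(q,a.mean())*1e3,a.mean()*1e3,m.mean()],2)
for v,T in(("T0",c0[2]),("W",W)):
    np.savez("pics/w0.npz",im=im,K=c0[0],k1=c0[1],T=T)
    print(v)
    print("top",fit("w0",(-.08,.07,.11,.13),0)); print("bot",fit("w0",(-.18,-.02,-.13,-.11),0))
    print("left",fit("w0",(-.235,-.21,-.1,.06),1)); print("right",fit("w0",(.07,.09,-.1,.1),1))
print("w1 top",fit("w1",(-.2,-.03,.11,.13),0)); print("bot",fit("w1",(-.2,-.03,-.13,-.11),0))
print("left",fit("w1",(-.235,-.21,-.1,.1),1))
E
```

```text
[[0.9398, -0.3418, -0.0002, 0.4412], [-0.3418, -0.9398, -0.0001, 0.159], [-0.0001, 0.0001, -1.0, 0.2999], [0.0, 0.0, 0.0, 1.0]]
[[-0.3416, -0.9073, -0.2452, 0.5125], [-0.9398, 0.3298, 0.089, 0.1331], [0.0001, 0.2608, -0.9654, 0.4714], [0.0, 0.0, 0.0, 1.0]]
[[-0.3419, -0.9072, -0.2453, 0.5125], [-0.9397, 0.3301, 0.0891, 0.1331], [0.0002, 0.2609, -0.9654, 0.4714], [0.0, 0.0, 0.0, 1.0]]
T0
top [  0.31 121.4   -5.     0.86]
bot [   0.5  -118.6  -100.12    1.  ]
left [  -0.35 -228.94  -19.88    1.  ]
right [-0.22 75.38  0.13  0.94]
W
top [  0.31 118.77  -5.     0.79]
bot [   0.45 -120.88 -100.12    1.  ]
left [  -0.29 -225.65  -19.88    1.  ]
right [-0.23 73.01  0.13  0.9 ]
w1 top [   0.38  118.23 -115.13    1.  ]
bot [   0.24 -121.23 -115.13    1.  ]
left [-3.8000e-01 -2.2605e+02  1.3000e-01  1.0000e+00]
```

```bash
cat >> h.py <<'E'
J0=np.array([.6557,.0496]); TH=-19.67
def j2w(x,y):
    a=np.radians(TH); return np.array([J0[0]+x*np.cos(a)-y*np.sin(a),J0[1]+x*np.sin(a)+y*np.cos(a)])
def w2j(p):
    a=np.radians(TH); d=np.asarray(p)[:2]-J0; return np.array([d[0]*np.cos(a)+d[1]*np.sin(a),-d[0]*np.sin(a)+d[1]*np.cos(a)])
def pj(P,q):  # point q in pallet frame (pose P=(x,y,deg) in jig) -> world xy
    a=np.radians(P[2]); return j2w(P[0]+q[0]*np.cos(a)-q[1]*np.sin(a),P[1]+q[0]*np.sin(a)+q[1]*np.cos(a))
E
python3 - <<'E'
from h import *
P=(-.1432,.034,-18.5)
Ro=R(P[2]+TH+90)
q=pj(P,(0,.076))
arm.move_to([*q,.12],Ro); arm.grip(.06)
print(arm.current_t(),arm.current_width())
arm.move_l([*q,.034],Ro,feed=.1)
print(arm.current_t(),arm.current_ee_pos(),arm.current_force(),arm.current_torque())
snap("wrist","w2"); snap("scene","s2")
E
```

```text
4.1 0.05993074764555153
5.1083 [0.57966249 0.18964847 0.03452782] [ 1.69143871 -0.40642195  0.37522887] [ 0.05915289  0.09885839 -0.02623856]
```

View pics/w2.png

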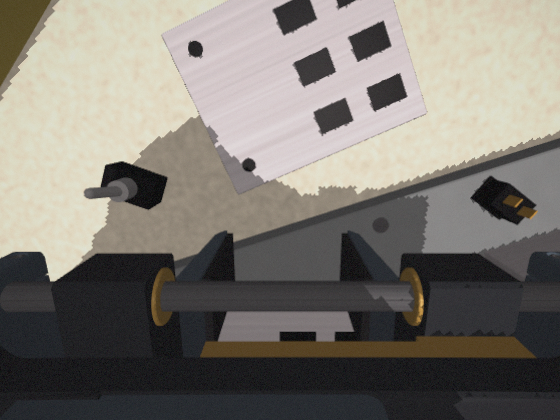

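View pics/s2.png

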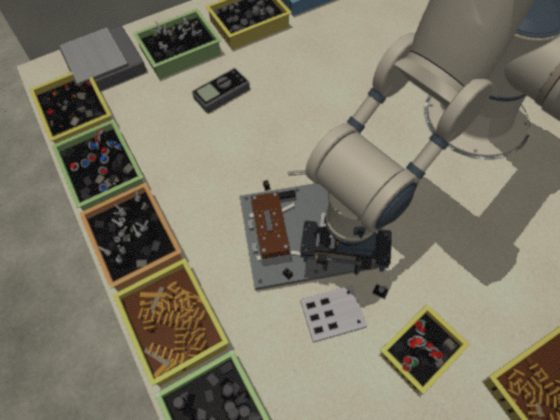

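```bash
cat >> h.py <<'E'
def frc(n,axis):
    v=[]
    for _ in range(n): v.append(arm.current_force()); arm.sleep(.02)
    return np.mean(v,0)@axis
E
python3 - <<'E'
from h import *
P=(-.1432,.034,-18.5); Ro=R(P[2]+TH+90); ax=Ro[:,0]
print(arm.current_t(),frc(5,ax))
for o in np.arange(.072,.0575,-.002):
    arm.move_l([*pj(P,(0,o)),.034],Ro,feed=.02); f=frc(5,ax); print(round(o,4),round(f,2),np.round(arm.current_torque(),2))
    if f>1.2: break
print(arm.current_t()); snap("side","d3")
E
```

```text
5.2083 0.029290498545679135
0.072 -0.11 [-0.03  0.07 -0.04]
0.07 0.16 [-0.01  0.08 -0.01]
0.068 -0.0 [0.02 0.12 0.05]
0.066 -0.06 [0.02 0.02 0.02]
0.064 0.89 [ 0.05 -0.04 -0.03]
0.062 0.97 [ 0.06 -0.17  0.01]
0.06 1.12 [ 0.06 -0.11  0.06]
0.058 1.26 [ 0.07 -0.06  0.07]
8.0583
```

View pics/d3.png

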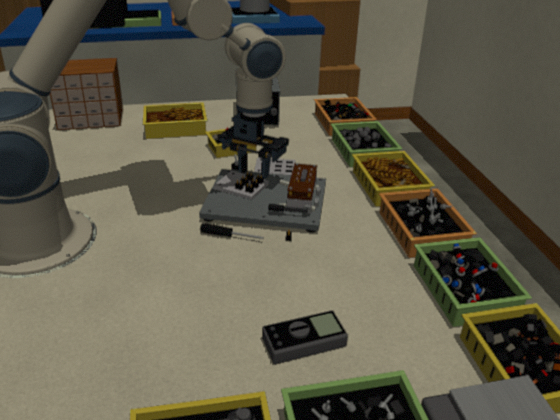

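```bash
python3 - <<'E'
from h import *
y=.0278; a0=-18.5; d=y/np.sin(np.radians(-a0)); Cx=-.1453+d*np.cos(np.radians(a0)); print(d,Cx)
for a in np.arange(a0+2.5,.01,2.32)[:]:
    P=(Cx-d*np.cos(np.radians(a)),-d*np.sin(np.radians(a)),a); Ro=R(a+TH+90)
    arm.move_l([*pj(P,(0,.0645)),.034],Ro,feed=.03)
    print(np.round(a,1),np.round(arm.current_force(),1))
print(P, arm.current_t())
arm.move_l([*pj(P,(0,.085)),.034],Ro,feed=.1)
arm.move_l([*pj(P,(0,.085)),.12],Ro,feed=.15)
Rn=R(TH); arm.move_to([*j2w(-.24,0),.28],Rn)
snap("wrist","w4"); snap("scene","s4"); print(arm.current_t())
r=rect("w4",.042,-.25,.0,-.13,.13,2200,J0,TH)
for i in range(0,r.shape[1],44): r[:,i]=r[:,i]//2+60
for i in range(0,r.shape[0],44): r[i]=r[i]//2+60
cv2.imwrite("pics/r4.png",r[:,:,::-1])
E
```

```text
0.08761295946602396 -0.06221455803574759
-16.0 [0.9 0.2 0.2]
-13.7 [ 0.1  1.2 -0. ]
-11.4 [-0.1  1.7  1.1]
-9.0 [-0.2  0.2  0.5]
-6.7 [0.  1.4 1. ]
-4.4 [-0.2  1.   0.2]
-2.1 [0.3 1.5 0.7]
(np.float64(-0.14976979142226374), np.float64(0.0031799014179446964), np.float64(-2.0799999999999983)) 10.2167
12.775
```

View pics/r4.png

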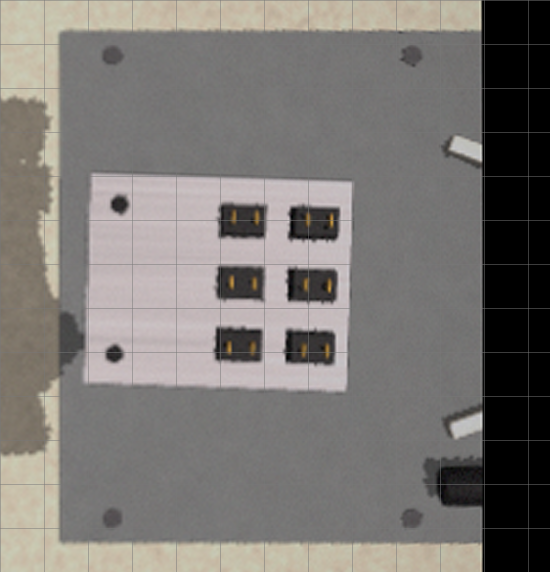

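View pics/s4.png

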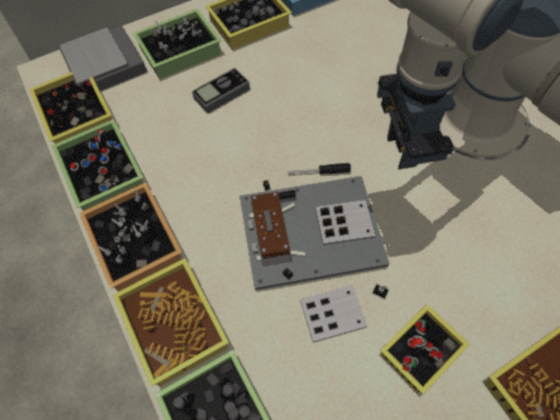

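```bash
python3 - <<'E'
from h import *
P=np.array([-.1507,.0022,-1.75]); ax=R(TH)[:,0]
q=pj(P,(-.086,0)); Ro=R(P[2]+TH)
arm.move_to([*q,.10],Ro); arm.move_l([*q,.034],Ro,feed=.1)
arm.move_l([*pj(P,(-.078,0)),.034],Ro,feed=.06)
f0=frc(5,ax); print("f0",f0)
K=[(-.1507,.0022,-1.75),(-.135,.0016,-1.3),(-.12,.0010,-.8),(-.105,.0005,-.3),(-.095,.0002,0),(-.08,0,0),(-.065,0,0),(-.05,0,0)]
for P in K:
    Ro=R(P[2]+TH); arm.move_l([*pj(P,(-.0763,0)),.034],Ro,feed=.04)
    print(np.round(P,4),round(frc(2,ax)-f0,2),np.round(arm.current_torque()[2],2),np.round(w2j(arm.current_ee_pos())*1e3,1))
    if frc(2,ax)-f0<-10: print("STOP");break
snap("wrist","w5"); snap("scene","s5"); snap("side","d5"); print(arm.current_t())
E
```

```text
f0 -0.13412328213413233
[-0.1507  0.0022 -1.75  ] -0.19 0.02 [-226.9    4.6]
[-0.135   0.0016 -1.3   ] 0.05 -0.01 [-211.2    3.4]
[-0.12   0.001 -0.8  ] 0.73 -0.02 [-196.1    2.1]
[-0.105   0.0005 -0.3   ] -0.02 0.05 [-181.1    0.9]
[-0.095   0.0002  0.    ] 0.11 0.07 [-171.1    0.2]
[-0.08  0.    0.  ] -0.86 0.02 [-156.2    0. ]
[-0.065  0.     0.   ] -0.67 -0.04 [-141.2    0. ]
[-0.05  0.    0.  ] 0.08 0.01 [-126.2    0. ]
19.2
```

View pics/w5.png

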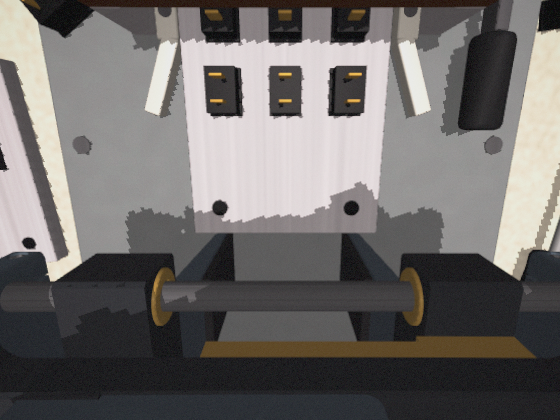

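View pics/s5.png

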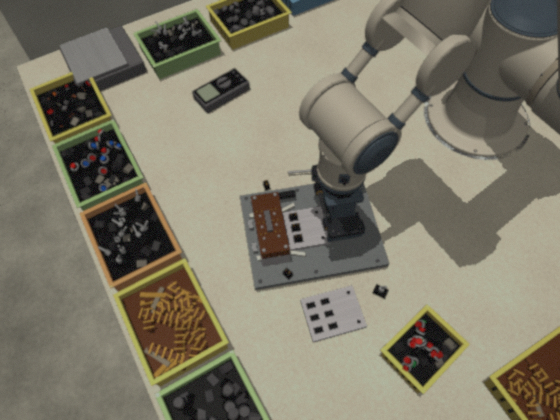

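View pics/d5.png

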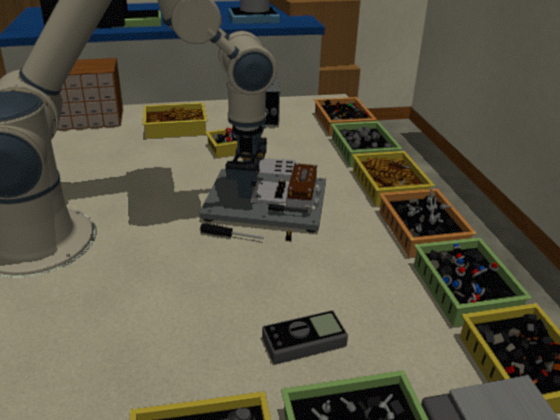

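```bash
python3 - <<'E'
from h import *
ax=R(TH)[:,0]; Ro=R(TH); f0=-.13
for x in (-.042,-.034,-.026,-.018,-.012,-.007):
    arm.move_l([*j2w(x-.0763,0),.034],Ro,feed=.04); f=frc(4,ax)-f0
    print(x,round(f,2),np.round(arm.current_torque()[2],2),np.round(arm.current_force()@Ro,2))
    if f<-8: print("STOP");break
snap("wrist","w6"); print(arm.current_t())
E
```

```text
-0.042 -0.06 0.02 [-0.59  0.24  0.03]
-0.034 0.21 0.02 [-0.05  0.14  0.52]
-0.026 -0.02 -0.03 [0.23 0.35 1.25]
-0.018 -0.14 0.05 [0.49 0.52 0.53]
-0.012 0.43 -0.05 [0.28 0.81 0.59]
-0.007 0.12 -0.0 [ 0.51 -0.64  0.3 ]
21.625
```

View pics/w6.png

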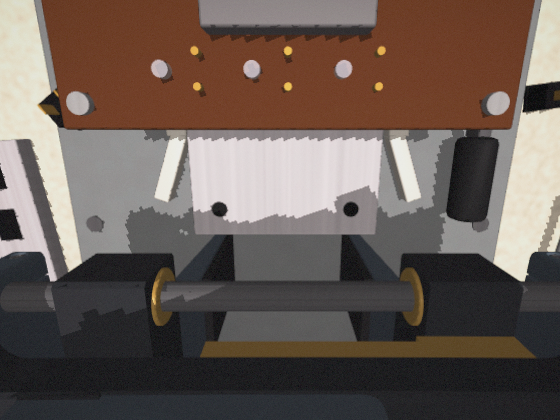

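```bash
python3 - <<'E'
from h import *
ax=R(TH)[:,0]; Ro=R(TH)
arm.move_l([*j2w(-.007-.088,0),.034],Ro,feed=.08); arm.grip(0.0); print(arm.current_width())
arm.move_l([*j2w(-.008-.0763,0),.034],Ro,feed=.06)
f0=frc(6,ax); print("f0",f0)
x=-.007
while x<.0045:
    x+=.0005 if x>-.0031 else .001
    arm.move_l([*j2w(x-.0763,0),.034],Ro,feed=.015); f=frc(5,ax)-f0
    print(round(x*1e3,1),round(f,2),np.round(arm.current_torque()[2],2),np.round(w2j(arm.current_ee_pos())*1e3,2))
    if f<-5: print("contact");break
print(arm.current_t()); snap("wrist","w7"); snap("side","d7")
E
```

```text
0.00018310137235833733
f0 -0.23086058725914158
-6.0 0.19 0.04 [-8.228e+01 -1.000e-02]
-5.0 -3.34 -0.03 [-8.166e+01 -7.000e-02]
-4.0 -3.74 0.01 [-8.047e+01 -6.000e-02]
-3.0 -8.28 0.03 [-80.17  -0.09]
contact
24.6917
```

View pics/w7.png

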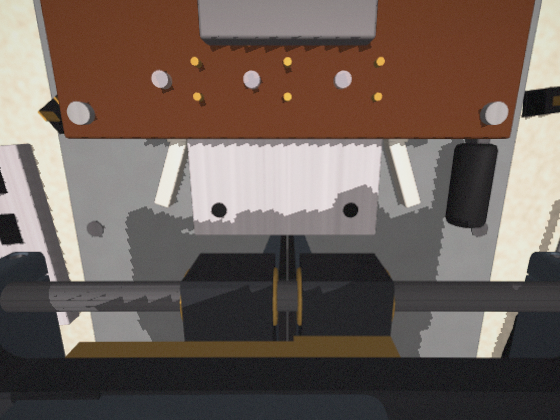

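```bash
python3 - <<'E'
from h import *
c,im=load("w7")
for n,uv,z in [("rear edge top",[[205,234],[285,234],[370,234]],.042),("leadin tips top",[[155,203],[170,207],[403,207],[419,200]],.040),("deck screw",[[95,224]],.03)]:
    print(n,[np.round(w2j(p)*1e3,1).tolist() for p in unp(c,uv,z)])
cv2.imwrite("pics/z7.png",cv2.resize(im[120:250,140:440],None,fx=2.6,fy=2.6,interpolation=cv2.INTER_CUBIC)[:,:,::-1])
c,im=load("d7"); cv2.imwrite("pics/zd7.png",cv2.resize(im[140:240,190:340],None,fx=5,fy=5,interpolation=cv2.INTER_CUBIC)[:,:,::-1])
for n in("w1",):
    c,_=load(n); print(np.round(w2j(unp(c,[[224,38]],.03)[0])*1e3,1))
E
```

```text
rear edge top [[-60.1, 43.3], [-60.1, 0.9], [-60.1, -44.2]]
leadin tips top [[-43.6, 68.8], [-45.8, 61.2], [-45.8, -61.1], [-42.1, -69.0]]
deck screw [[-58.2, 107.8]]
[-59.7 106.9]
```

View pics/z7.png

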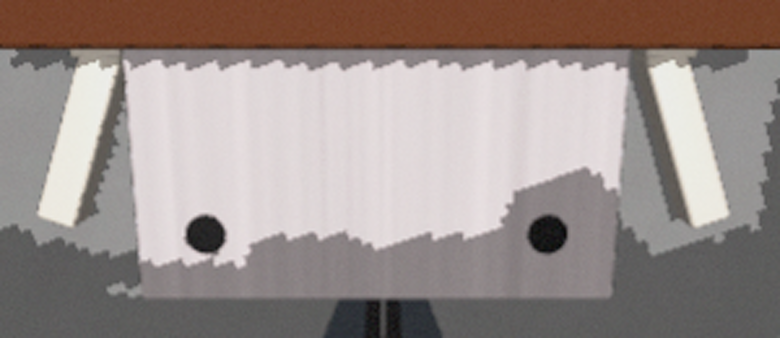

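View pics/zd7.png

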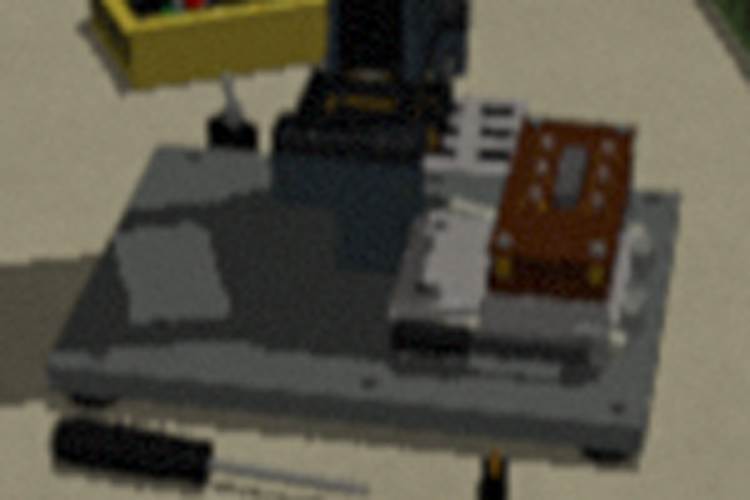

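```bash
python3 - <<'E'
from h import *
ax=R(TH)[:,0]; Ro=R(TH); f0=-.23
print(round(frc(6,ax)-f0,2),np.round(w2j(arm.current_ee_pos())*1e3,2))
for x in (-.0025,-.002):
    arm.move_l([*j2w(x-.0763,0),.034],Ro,feed=.015); f=frc(8,ax)-f0
    print(round(x*1e3,1),round(f,2),np.round(w2j(arm.current_ee_pos())*1e3,2))
    if f<-14: break
snap("wrist","w8"); c,im=load("w8"); _,i7=load("w7")
print(arm.current_t())
# edge row at subpixel
for n in("w7","w8"):
    c,im=load(n); g=cv2.cvtColor(im,cv2.COLOR_RGB2GRAY).astype(float)
    for u0,u1 in((205,235),(330,365)):
        p=g[226:244,u0:u1].mean(1); d=-np.diff(p); k=d.argmax(); w=d[k-2:k+3]; r=226.5+k+((np.arange(-2,3)*w).sum()/w.sum())
        print(n,u0,round(r,2),np.round(w2j(unp(c,[[(u0+u1)/2,r]],.042)[0])*1e3,2))
E
```

```text
-7.83 [-80.19  -0.09]
-2.5 -10.32 [-80.12  -0.09]
-2.0 -13.04 [-80.09  -0.11]
25.7083
w7 205 234.28 [-60.22  35.35]
w7 330 234.28 [-60.23 -32.31]
w8 205 235.04 [-60.54  35.34]
w8 330 235.0 [-60.54 -32.34]
```

```bash
python3 - <<'E'
from h import *
Ro=R(TH)
arm.move_l([*j2w(-.100,0),.034],Ro,feed=.05); arm.move_l([*j2w(-.13,0),.16],Ro,feed=.15)
arm.move_l([*j2w(-.17,0),.26],Ro,feed=.2)
snap("wrist","w9"); snap("scene","s9"); snap("side","d9"); print(arm.current_t())
r=rect("w9",.042,-.15,.02,-.1,.1,2900,J0,TH); cv2.imwrite("pics/r9.png",r[:,:,::-1])
c,im=load("s9"); cv2.imwrite("pics/zs9.png",cv2.resize(im[160:350,220:410],None,fx=3,fy=3,interpolation=cv2.INTER_CUBIC)[:,:,::-1])
E
```

```text
28.15
```

View pics/r9.png

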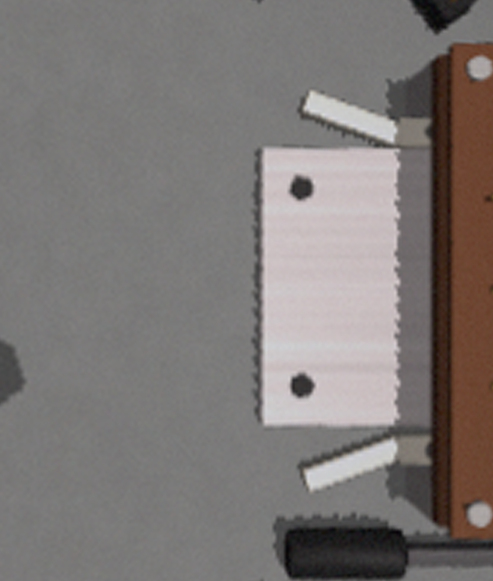

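View pics/zs9.png

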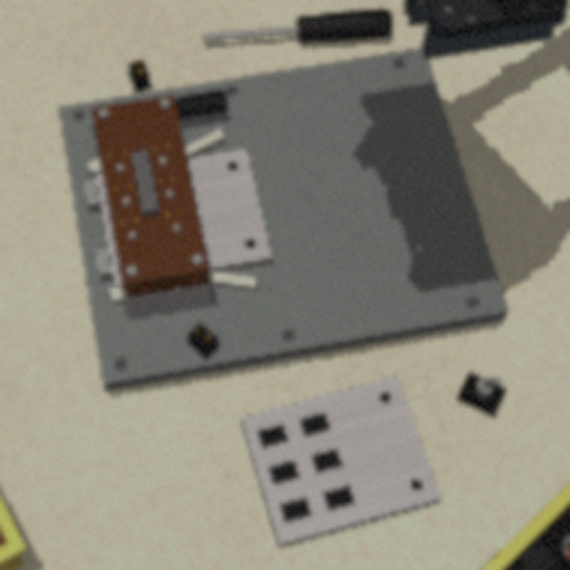

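```bash
python3 - <<'E'
from h import *
print(np.round(arm.current_force(),1),arm.current_t()); arm.sign_off()
E
```

```text
[ 1.1  0.4 -0.3] 28.15
the job is handed in; nothing more can be done
```

The loaded pallet is home against the back stops and square between the guide rails, and I handed the job in at about 28 s.

I pushed it straight with two fingers on its +y side edge. Then I pushed the rear edge with two fingers in through the lead-ins, and did the last few millimetres with the fingers closed, pushing at the middle of the rear edge.

**Final checks:**
- **Seating:** the last push met a rigid stop. The force rose from 8 to 13 N while the fingertips moved only about 0.1 mm.
- **Position:** the camera puts the rear edge at jig x of about -60 mm, where home is -60. That is roughly 14 mm behind the lead-in tips, as it should be.
- **Squareness:** both ends of the rear edge agree to within 0.05 mm.
- **Sideways:** the last picture shows the pallet about 1 mm off centre, within the 2 mm play.
- **Surroundings:** the spare pallet, both loose switches, the screwdriver and the toggle switch appear undisturbed. I did not check the multimeter and basket closely at the end, but the arm never went near them.

**Disagreement:** the fingertip reading at the stop was about 4 mm short of what I expected from the jig position and my assumed finger thickness. I relied on the rigid contact and the pictures instead. The stops themselves are hidden under the probe head, so I could not see the contact directly.

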